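# Lay the breakfast on the high chair tray

## Task

Lay the child's breakfast on the high chair tray: stand the egg cup in the middle of the blue bear plate with the brown egg upright in it, and stand the straw cup midway between the plate and the lunch box. Lay the pale pink spoon flat, right way up, close beside the plate without touching it, on the side away from the lunch box, level with the plate's middle and with its handle pointing straight towards the child's chair (away from the robot); stand the purple snack pot with the yellow lid in the middle of the lunch box lid. Leave the white egg in its rack.

Things in the scene. Friction and masses are not known exactly. Their poses are not given: they have to be found in the camera images.
- plate: round pale blue suction plate, fixed to the tray, 130 mm across, rim 12 mm high, flat inner floor 4 mm above the tray and 110 mm across; two round bear ears (34 mm discs, 5 mm high) on the side towards the robot, reaching 75 mm from the centre. Origin: centre of the underside, on the tray (the tray's floor is at z = 0). Its +x points straight away from the robot towards the child's chair, +y to the robot's left; it is never turned.
- lunchbox: fixed green lunch box with cream flat lid and cream drawer front (the drawer is not used), 156 mm (its x) by 116 mm (its y) at the lid, lid top 78 mm high. It stands about 250 to 270 mm to one side of the plate, left or right, turned up to 0.2 rad. Origin: centre of the underside.
- rack: fixed mint green egg rack, 136 mm (its x) by 64 mm (its y) by 18 mm high, with two wells 72 mm apart along its x, each with an egg standing in it; on the other side of the plate, 250 to 270 mm from it, turned up to 0.2 rad. Origin: centre of the underside.
- egg: brown boiled egg, the one to serve, 60 g, 53 mm tall, widest 44 mm at 22 mm above its blunt round lower end. Stands upright in one of the rack's wells with its lower end sunk about 9 mm below the rack's top. Origin: its lowest point; z up along the egg.
- white_egg: white egg of the same size in the other well; to be left there. Origin: its lowest point.
- eggcup: white ceramic egg cup, 50 mm tall, foot 42 mm across, narrow stem, round bowl 45 mm across over the rim with a 37 mm mouth, bowl from 24 to 50 mm height. Seated, the egg's lowest point is about 10 mm below the rim (40 mm above the cup's underside). Starts on the tray in the far row. Origin: centre of the underside, z up.
- strawcup: stainless steel straw cup with an orange lid, 60 mm across (lid 62 mm), 98 mm tall to the lid, a short white straw (8 mm thick) rising 24 mm above it 12 to 16 mm off centre to its +x; 160 g. Starts on the tray in the far row. Origin: centre of the underside, z up.
- pot: purple snack pot with closed yellow lid, 50 mm across (lid 54 mm), 50 mm tall, lid from 36 mm height up; 90 g. Starts on the tray in the far row. Origin: centre of the underside, z up.
- spoon: pale pink silicone spoon, stiff, 140 mm long, 10 mm thick throughout, straight handle 12 mm wide, round bowl end 30 mm wide with a darker pink round mark on its upper face; 30 g. Starts lying on the lunch box lid. Origin: middle of the length, on the handle, at the underside; +x points along the handle to the handle's end (70 mm), the bowl's end is at -70 mm; z up.
Mind the look-alikes: they are no part of the job. Leave any turquoise look-alike of the pot alone.

How it is judged:
By the outcome, as a careful person would: the job done as asked, in the order asked, and still so for the second after the job is handed in, with the robot touching nothing.
It also fails if it takes over 125 s, if anything falls off the work surface, if the arm or the gripper's body presses on something with over 40 N, if the wrist force passes 120 N, or if a joint passes its speed limit or range.

## Robot

A 6-joint arm with a two-finger parallel gripper is mounted at the origin on the work surface. World frame = base frame: x ahead of the robot, y to its left, z up, the work surface at z = 0. Lengths are in m, angles in rad, forces in N, time in s.
With the tool pointing down it reaches from about 0.25 to 0.775 m from the base axis. Payload 4 kg.
Tool frame: the origin (TCP) lies at the very end of the fingers, on their centre line; the grasp point (between the pads) lies 19 mm behind it; z points along the fingers, y is the direction in which the jaws open and shut (so a half turn about z gives the same grasp; the last joint's range is limited). The gripper opens to 94 mm and grips with 3 to 60 N. Pads are 16 mm wide; open, the fingers measure 119 mm over their backs; the gripper's body (75 mm by 177 mm) begins 78 mm behind the grasp point.
Start: joints at [1.188, 0.087, 1.371, -0, 1.684, -0.103], TCP at [0.152, 0.529, 0.206] pointing down, gripper open.
Joint ranges: [-3.1, 3.1], [-0.76, 2.03], [0.27, 2.55], [-1.08, 4.22], [0.17, 2.65], [-2.57, 2.57]. Speed limits (rad/s): [2.79, 2.79, 3.14, 3.14, 3.14, 3.14].

## Interface

Orientations are given as [roll, pitch, yaw] about the fixed x, y, z axes, in that order (R = Rz(yaw) Ry(pitch) Rx(roll)).
In Python, from bench import robot, cams, models gives the robot as it stands.
- The arm moves only by the tool step_arm, never from a script. Its argument "series" is a list of rows, each a list of 5 numbers: the gripper command: -1 is shut, 1 is fully open, values between are in proportion, then the shift along the tool's x, y, z in mm, then the turn about the tool's z in degrees. A call has 1 to 20 rows; each row is the pose to reach, as a shift and turn from the pose commanded when the call began, along the tool's axes at that moment; what a row does not reach only later rows make up. A row lasts 1/8 s, in which the tool goes at most 62.5 mm and 10.7 degrees, less where a joint would pass 70% of its speed; a pose out of reach is approached as far as the arm can. A call with a gripper value outside its range is refused whole. The fingers move at their own pace and stop on an object; the grip force is fixed at half the most. Time passes only in rows, so rows that repeat a pose let the fingers close. It gives the time, the measured TCP pose, the force and the opening at its end, in the units of the state.
- robot.get_obs(): the state, without advancing time (a new reading comes with each control period).
- cams.snapshot(name): name is "scene" or "side" or "wrist"; returns a dict with "pixels" (480x640x3 uint8, red, green, blue), "fov_y" (degrees; the focal length in pixels is half the picture's height over the tangent of half this angle, whatever the lens; pixels are square), "cx", "cy" (the principal point, pixels), "R" (3x3) and "t" (3): a world point X has camera coordinates R X + t. Camera axes: x right, y down, z forward; pixel columns grow to the right and rows downward; lengths in m; the calibration is good to about 2 mm. A picture is of the moment at which its call begins. There is no depth.
- robot.close_job(): hands the job in, once; it reports no verdict.
Trained networks look in a picture, given as the dict that the camera call returned (one of the last four; its "shot" number tells which), for a name from the list of things; names that differ only in an ending like _2 or _b are one class to them, and where a whole thing is asked for, a point or a joint stands for the part that bears it (a point fixed in the world has none). Each returns a list of dicts, best first, with "p" (0 to 1); they miss things now and then, are a little off and sometimes report something else, mostly with a low value. They report only what shows in the picture. A call takes as long as a camera call. They do not tell look-alikes from the thing itself.
- models.find_in(picture, label): "position" ([x, y, z] in m, in world coordinates, good to about 4 mm: the middle of the surface that is visible of it).
- models.pinpoint(picture, label): "position" ([x, y, z] in m, in world coordinates, good to about 4 mm: a listed point, or the origin of a listed thing).
The state is a dict: "time": time; "joint_positions": joint angles; "qvel": joint speeds; "joint_torque": joint torques, N m; "tool_pos": TCP position; "ee_rot": TCP orientation; "wrist_force": force on the tool from outside, world axes, zero at the start; "wrist_torque": the same for the moment, N m; "width": finger opening in m.
Only numpy, scipy, OpenCV 4.12 (cv2) and the standard library are available. Lean on these libraries where they do the work, as an engineer would, in place of code of your own. Each camera call takes 0.05 s, during which the arm holds its last target. There are 200 camera calls.

## Working session

There is one attempt and no reset: what is moved stays moved. The work goes in short steps, Python scripts to look and compute and a tool call to move; the robot and the scene stay as the last step left them, time stands still between calls to the robot, and variables do not carry over. Pictures are saved under pics/ and viewed, about 12 in all and at most 16, crops included, and the job is handed in when it is done.

Besides the shell and the picture viewer there is one more tool, called after "Request:" by a JSON object that holds its "name" and its "arguments". step_arm: Moves the arm, as the interface text tells. Its arguments: {"type":"object","properties":{"series":{"type":"array","items":{"type":"array","items":{"type":"number"}}}},"required":["series"]}

```bash
mkdir -p pics; cat > h.py <<'E'
import numpy as np, cv2
from bench import robot, cams, models
def snap(n,f=None):
    p=cams.snapshot(n)
    if f: cv2.imwrite('pics/'+f,cv2.cvtColor(p['pixels'],cv2.COLOR_RGB2BGR))
    return p
def ray(p,u,v,z):
    R=np.array(p['R']);t=np.array(p['t']);f=240/np.tan(np.radians(p['fov_y'])/2)
    c=-R.T@t;d=R.T@np.array([(u-p['cx'])/f,(v-p['cy'])/f,1]);return c+d*(z-c[2])/d[2]
def proj(p,X):
    f=240/np.tan(np.radians(p['fov_y'])/2);c=np.array(p['R'])@X+p['t'];return [round(float(p['cx']+f*c[0]/c[2]),1),round(float(p['cy']+f*c[1]/c[2]),1)]
E
python3 - <<'E'
from h import *
np.set_printoptions(precision=4,suppress=True)
o=robot.get_obs();print(o['time'],o['tool_pos'],o['ee_rot'],o['width'])
for c in ('scene','side'):
    p=snap(c,c+'0.png')
    print(c,'cam at',-np.array(p['R']).T@p['t'])
    for n in 'plate lunchbox rack egg white_egg eggcup strawcup pot spoon'.split():
        for d in models.pinpoint(p,n)[:3]: print(n,round(d['p'],2),np.round(d['position'],4),proj(p,np.array(d['position'])))
E
```

```text
0.0 [0.1517 0.5281 0.2043] [-3.1394 -0.0002  2.8618] 0.09399669950168685
scene cam at [1.0111 0.1017 0.8151]
plate 0.64 [ 0.5333 -0.0302  0.0016] [296.7, 241.7]
lunchbox 0.72 [ 0.5413 -0.2922  0.0032] [173.0, 226.8]
rack 0.57 [ 0.6806 -0.0119 -0.0026] [291.3, 309.9]
rack 0.55 [0.522  0.2271 0.0011] [423.1, 255.1]
egg 0.8 [0.4872 0.2301 0.0055] [425.9, 239.7]
white_egg 0.68 [0.5568 0.2204 0.0069] [419.3, 268.4]
white_egg 0.65 [ 0.6738  0.1928 -0.0036] [399.8, 323.7]
eggcup 0.75 [ 0.6554 -0.1837 -0.0045] [207.9, 284.9]
strawcup 0.82 [ 0.6794 -0.012  -0.0017] [291.4, 309.1]
strawcup 0.54 [ 0.6742  0.1942 -0.0019] [400.7, 323.6]
pot 0.93 [0.6897 0.0889 0.0045] [343.6, 321.3]
pot 0.88 [ 0.6792  0.3026 -0.0018] [459.7, 335.5]
pot 0.85 [ 0.675   0.1935 -0.0027] [400.2, 324.1]
spoon 0.6 [ 0.546  -0.28    0.0771] [167.8, 209.0]
side cam at [ 0.1046 -0.5103  0.6539]
plate 0.62 [ 0.5378 -0.0318  0.0002] [308.9, 289.4]
lunchbox 0.61 [ 0.5372 -0.2857 -0.0016] [425.6, 381.5]
rack 0.8 [0.5194 0.2251 0.0018] [214.7, 225.4]
egg 0.59 [0.483  0.2353 0.0079] [195.8, 228.4]
white_egg 0.85 [0.5569 0.2192 0.0076] [231.6, 216.6]
eggcup 0.65 [ 0.6535 -0.1862  0.0002] [421.5, 304.1]
eggcup 0.59 [ 0.6771  0.1939 -0.0031] [285.6, 202.5]
strawcup 0.93 [ 0.6724 -0.0142 -0.0019] [355.3, 250.6]
pot 0.96 [ 0.6926  0.0879 -0.0027] [325.5, 222.0]
pot 0.7 [ 0.6778  0.3027 -0.0012] [254.1, 180.5]
pot 0.59 [0.6774 0.1957 0.    ] [285.1, 200.9]
spoon 0.83 [ 0.5488 -0.2788  0.0794] [434.8, 338.7]
```

View pics/scene0.png

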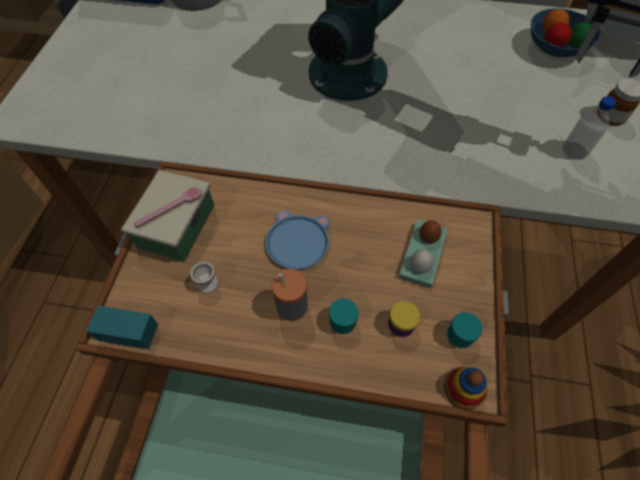

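View pics/side0.png

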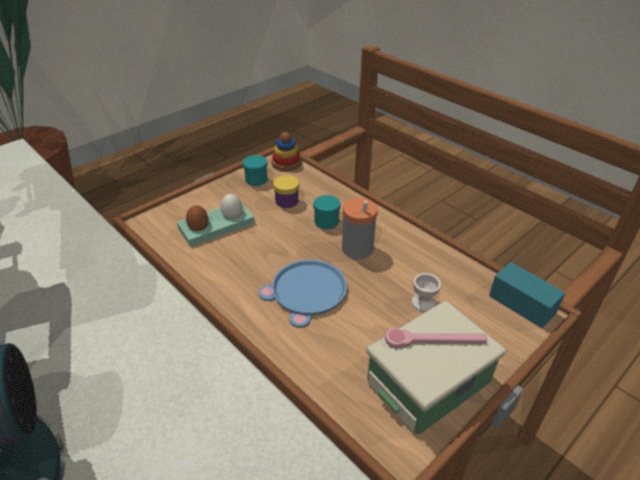

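The pictures show the purple pot with the yellow lid at scene (403,318), between two turquoise look-alikes. The brown egg is in the robot-side well at (430,232). The spoon's mark faces up, with its bowl towards the robot at (193,195). The straw cup is at (291,293) and the egg cup at (204,277). I'm starting with the egg cup.

```bash
cat >> h.py <<'E'
np.set_printoptions(precision=4,suppress=True)
def Rm(r):
    from scipy.spatial.transform import Rotation as S
    return S.from_euler('xyz',r)
def plan(x,y,z,yaw=None):
    o=robot.get_obs();R=Rm(o['ee_rot']);d=R.as_matrix().T@(np.array([x,y,z])-o['tool_pos'])*1000
    a=0 if yaw is None else -np.degrees((np.radians(yaw)-o['ee_rot'][2]+np.pi)%(2*np.pi)-np.pi)
    print('row',np.round(d,1),round(float(a),1),'| j',o['joint_positions'],'w',round(o['width'],4))
def look(c,names,f=None,k=2):
    p=snap(c,f)
    for n in names.split():
        for d in models.pinpoint(p,n)[:k]: print(c,n,round(d['p'],2),np.array(d['position']),proj(p,np.array(d['position'])))
    return p
E
python3 -c "
from h import *
plan(.654,-.185,.2,90)"
```

```text
row [-679.7 -547.2    5.5] 74.0 | j [ 1.1879  0.0872  1.3707 -0.      1.6836 -0.1031] w 0.0943
```

Request:
{"name": "step_arm", "arguments": {"series": [[1,-680,-547,5,74],[1,-680,-547,5,74],[1,-680,-547,5,74],[1,-680,-547,5,74],[1,-680,-547,5,74],[1,-680,-547,5,74],[1,-680,-547,5,74],[1,-680,-547,5,74],[1,-680,-547,5,74],[1,-680,-547,5,74],[1,-680,-547,5,74],[1,-680,-547,5,74],[1,-680,-547,5,74],[1,-680,-547,5,74],[1,-680,-547,5,74],[1,-680,-547,5,74],[1,-680,-547,5,74],[1,-680,-547,5,74]]}}

```text
time: 3.25
tool_pos: [0.6542, -0.1835, 0.202]
ee_rot: [3.14, 0.0, 1.572]
wrist_force: [1.1, -0.1, 0.3]
width: 0.0939
```

```bash
python3 -c "
from h import *
look('wrist','eggcup strawcup spoon lunchbox plate','w1.png')
look('scene','eggcup')
plan(.654,-.185,.02,90)"
```

```text
wrist eggcup 0.86 [ 0.6606 -0.1875  0.0004] [324.1, 215.3]
wrist strawcup 0.79 [ 0.6764 -0.0158 -0.0004] [343.8, 16.7]
wrist plate 0.7 [ 0.5371 -0.0312  0.    ] [180.8, 36.2]
scene eggcup 0.59 [ 0.6575 -0.1841 -0.0028] [207.2, 285.4]
row [ -0.2  -0.4 180.5] -0.0 | j [-0.3586  0.3836  1.0234  0.0001  1.7346 -0.3582] w 0.0938
```

View pics/w1.png

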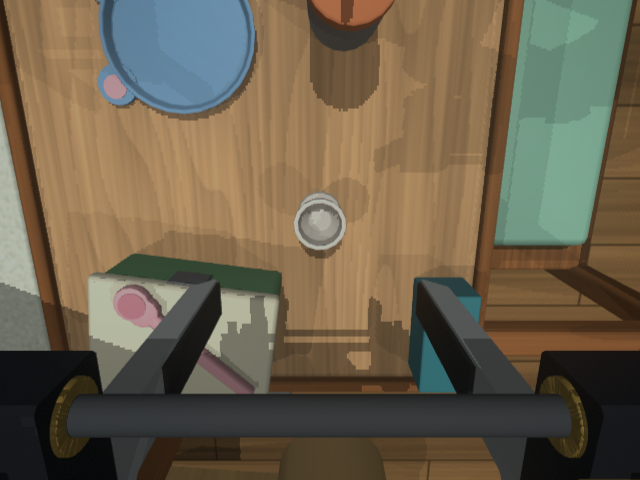

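The wrist view shows the egg cup rim at about (320,224). The lunch box corner and the blue box at (450,330) are close, but outside the finger path.

```bash
python3 -c "
from h import *
p=snap('wrist');print(ray(p,320,224,.05),ray(p,180,30,.012), ray(p,450,300,0))
b=[ray(p,280,300,.078),ray(p,90,272,.078),ray(p,132,305,.088),ray(p,250,388,.088)];print(np.array(b))
plan(.656,-.186,.02,90)"
```

```text
[ 0.6562 -0.185   0.05  ] [ 0.541  -0.0301  0.012 ] [ 0.7888 -0.2765  0.    ]
[[ 0.6239 -0.2414  0.078 ]
 [ 0.4741 -0.2173  0.078 ]
 [ 0.5088 -0.2411  0.088 ]
 [ 0.5978 -0.3166  0.088 ]]
row [ -1.2   1.7 180.4] -0.0 | j [-0.3587  0.3838  1.0233  0.0001  1.7346 -0.3582] w 0.0941
```

Request:
{"name": "step_arm", "arguments": {"series": [[1,-1,2,60,0],[1,-1,2,120,0],[1,-1,2,160,0],[1,-1,2,181,0],[1,-1,2,181,0],[1,-1,2,181,0],[-1,-1,2,181,0],[-1,-1,2,181,0],[-1,-1,2,181,0],[-1,-1,2,181,0],[-1,-1,2,181,0],[-1,-1,2,181,0],[-1,-1,2,181,0],[-1,-1,2,181,0],[-1,-1,2,161,0],[-1,-1,2,121,0],[-1,-1,2,61,0],[-1,-1,2,61,0]]}}

```text
time: 5.95
tool_pos: [0.6605, -0.1872, 0.1493]
ee_rot: [3.126, 0.006, 1.57]
wrist_force: [0.3, -0.1, -1.7]
width: 0.0437
```

```bash
python3 -c "
from h import *
p=look('wrist','eggcup plate','w2.png')
for c in ('scene','side'): look(c,'plate eggcup')
plan(.537,-.031,.14,90)"
```

```text
wrist eggcup 0.69 [ 0.6599 -0.188   0.1283] [315.8, 282.0]
wrist plate 0.64 [ 0.5372 -0.0294 -0.0011] [144.0, 11.1]
scene plate 0.74 [ 0.5348 -0.0321 -0.0011] [295.8, 242.9]
scene eggcup 0.88 [ 0.6575 -0.1837  0.1189] [192.6, 254.6]
side plate 0.78 [ 0.542  -0.0316 -0.0015] [310.6, 288.8]
side plate 0.58 [0.5568 0.2157 0.0079] [232.6, 217.3]
side eggcup 0.67 [ 0.6538 -0.1833  0.1155] [429.9, 251.7]
row [ 154.6 -118.8   -1.8] -0.0 | j [-0.3591  0.4033  1.1207  0.0001  1.6205 -0.3585] w 0.0436
```

View pics/w2.png

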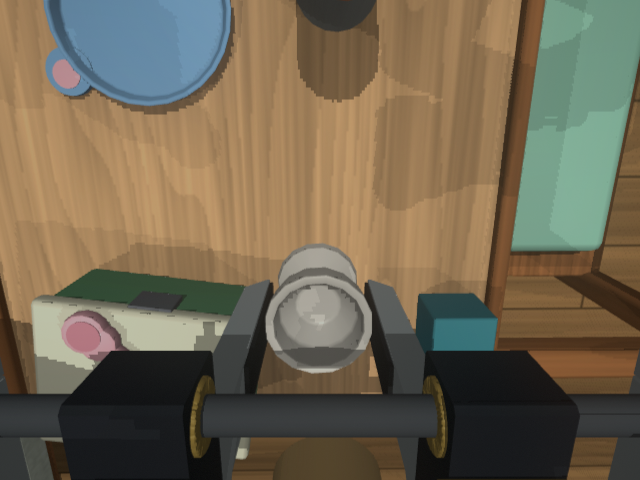

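```bash
python3 -c "
from h import *
p=snap('wrist');o=robot.get_obs();print(o['tool_pos'],o['wrist_force'])
z=o['tool_pos'][2]
print(ray(p,319,322,z+.031),ray(p,318,283,z-.019))
for h in (.031,-.019): print(proj(p,np.array([*o['tool_pos'][:2],z+h])))
"
```

```text
[ 0.6559 -0.1857  0.1381] [ 0.3697 -0.3746 -0.3877]
[ 0.6565 -0.1827  0.1691] [ 0.656  -0.1859  0.1191]
[317.5, 328.8]
[317.9, 282.7]
```

Request:
{"name": "step_arm", "arguments": {"series": [[-1,154,-118,0,0],[-1,154,-118,0,0],[-1,154,-118,0,0],[-1,154,-118,0,0],[-1,154,-118,0,0],[-1,154,-118,50,0],[-1,154,-118,90,0],[-1,154,-118,106,0],[-1,154,-118,112,0],[-1,154,-118,115.5,0],[-1,154,-118,115.5,0],[-1,154,-118,115.5,0],[0.4,154,-118,115.5,0],[0.4,154,-118,115.5,0],[0.4,154,-118,115.5,0],[0.4,154,-118,80,0],[0.4,154,-118,40,0],[0.4,154,-118,-40,0],[0.4,154,-118,-60,0],[0.4,154,-118,-60,0]]}}

```text
time: 8.95
tool_pos: [0.5406, -0.0321, 0.2041]
ee_rot: [3.133, 0.001, 1.57]
wrist_force: [0.1, 0.8, -0.5]
width: 0.0655
```

```bash
python3 -c "
from h import *
p=look('wrist','eggcup plate','w3.png')
for c in ('scene','side'): look(c,'plate eggcup')
for c in ('scene','side'): look(c,'egg white_egg rack')
plan(.485,.232,.2,90)"
```

```text
wrist eggcup 0.72 [ 0.5381 -0.03    0.001 ] [313.3, 208.5]
scene plate 0.73 [ 0.538  -0.2902  0.0022] [174.5, 225.9]
scene plate 0.61 [ 0.5341 -0.0339  0.0008] [294.9, 242.0]
scene eggcup 0.85 [ 0.5388 -0.0288 -0.0008] [297.0, 244.7]
scene eggcup 0.21 [ 0.6739  0.1947 -0.001 ] [401.1, 323.4]
side plate 0.8 [ 0.5349 -0.0305  0.0013] [307.2, 289.3]
side eggcup 0.62 [ 0.5365 -0.0329  0.0004] [308.8, 290.0]
scene egg 0.75 [0.4865 0.2282 0.0067] [425.1, 238.9]
scene white_egg 0.84 [0.5538 0.2223 0.0069] [420.4, 267.2]
scene rack 0.67 [ 0.6784 -0.0125 -0.0006] [291.2, 308.3]
scene rack 0.55 [0.5193 0.2251 0.0033] [422.4, 253.3]
side rack 0.76 [0.5187 0.2239 0.0027] [214.7, 225.4]
row [263.8 -53.6  -0.5] -0.0 | j [-0.1642  0.0648  1.4064  0.0001  1.6703 -0.1637] w 0.0658
```

View pics/w3.png

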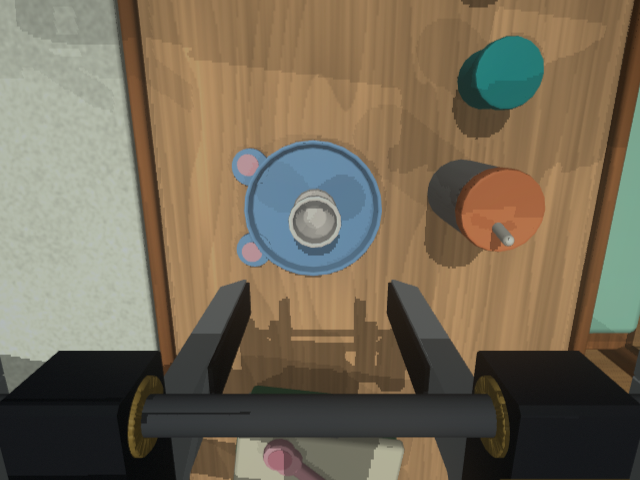

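Request:
{"name": "step_arm", "arguments": {"series": [[0.6,264,-53,0,-81],[0.6,264,-53,0,-81],[0.6,264,-53,0,-81],[0.6,264,-53,0,-81],[0.6,264,-53,0,-81],[0.6,264,-53,0,-81],[0.6,264,-53,0,-81],[0.6,264,-53,0,-81],[0.6,264,-53,0,-81],[0.6,264,-53,0,-81],[0.6,264,-53,0,-81]]}}

```text
time: 11.18
tool_pos: [0.4856, 0.2322, 0.1995]
ee_rot: [3.141, 0.0, 2.983]
wrist_force: [-0.7, -0.7, 0.1]
width: 0.0753
```

```bash
python3 -c "
from h import *
p=look('wrist','egg white_egg rack pot','w4.png')
for c in ('side','scene'): look(c,'eggcup egg')
plan(.485,.232,.022,171)"
```

```text
wrist egg 0.98 [0.484  0.2328 0.0108] [318.9, 212.0]
wrist white_egg 0.89 [0.5545 0.2178 0.0064] [315.1, 282.7]
wrist rack 0.85 [0.5178 0.2232 0.    ] [314.6, 244.8]
wrist rack 0.31 [0.5571 0.2175 0.0031] [315.2, 283.9]
wrist pot 0.87 [ 0.6825  0.3037 -0.0004] [412.6, 377.9]
side eggcup 0.63 [ 0.5382 -0.0304  0.005 ] [308.5, 286.9]
side egg 0.78 [0.4821 0.2303 0.0055] [197.0, 230.7]
scene eggcup 0.82 [ 0.5375 -0.0292  0.0005] [296.9, 243.8]
scene eggcup 0.17 [ 0.5381 -0.292   0.0012] [173.8, 226.1]
scene egg 0.83 [0.4883 0.2322 0.0057] [426.9, 240.2]
row [  0.6  -0.3 177.5] -0.0 | j [ 0.3406  0.0623  1.4091  0.0001  1.6702 -1.0725] w 0.075
```

View pics/w4.png

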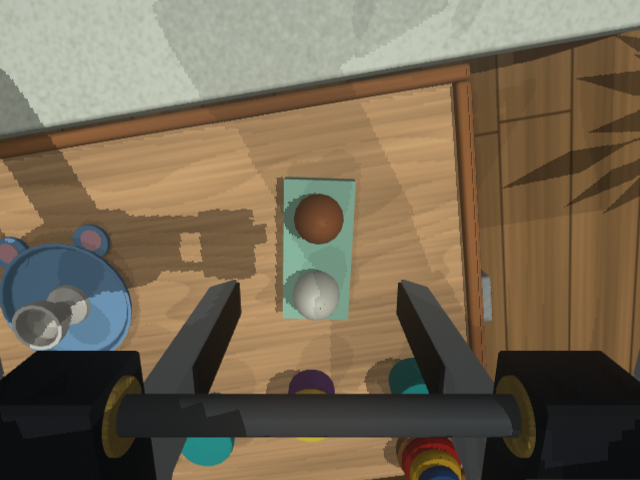

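```bash
python3 -c "
from h import *
p=snap('wrist')
print(ray(p,318.5,218,.04), proj(p,np.array([.485,.232,.04])), ray(p,316,294,.04))
x=ray(p,318.5,218,.04)
plan(x[0],x[1],.022)"
```

```text
[0.483  0.2325 0.04  ] [318.2, 220.4] [0.5521 0.2193 0.04  ]
row [  2.6  -0.1 177.5] 0.0 | j [ 0.3407  0.0623  1.4091  0.0001  1.6702 -1.0725] w 0.0754
```

Request:
{"name": "step_arm", "arguments": {"series": [[0.6,1.5,0,60,0],[0.6,1.5,0,120,0],[0.6,1.5,0,160,0],[0.6,1.5,0,177,0],[0.6,1.5,0,177,0],[0.6,1.5,0,177,0],[-1,1.5,0,177,0],[-1,1.5,0,177,0],[-1,1.5,0,177,0],[-1,1.5,0,177,0],[-1,1.5,0,177,0],[-1,1.5,0,177,0],[-1,1.5,0,160,0],[-1,1.5,0,120,0],[-1,1.5,0,60,0],[-1,1.5,0,30,0],[-1,1.5,0,30,0],[-1,1.5,0,30,0]]}}

```text
time: 14.02
tool_pos: [0.4833, 0.2322, 0.168]
ee_rot: [-3.14, -0.002, 2.984]
wrist_force: [-1.1, -0.2, -0.5]
width: 0.0426
```

```bash
python3 -c "
from h import *
p=look('wrist','egg eggcup','w5.png')
for c in ('side','scene'): look(c,'eggcup egg')
plan(.5375,-.0305,.17)"
```

```text
wrist egg 0.58 [0.4845 0.2323 0.1557] [320.0, 289.4]
side eggcup 0.96 [ 0.54   -0.0298  0.0023] [309.1, 287.3]
side egg 0.82 [0.482  0.2303 0.154 ] [185.2, 165.5]
scene eggcup 0.6 [ 0.5394 -0.0296  0.0018] [296.5, 244.2]
scene egg 0.61 [0.4862 0.2317 0.1511] [442.5, 196.6]
row [ -94.1 -251.2   -1. ] 0.0 | j [ 0.342   0.0686  1.4627  0.0001  1.6111 -1.0712] w 0.0429
```

View pics/w5.png

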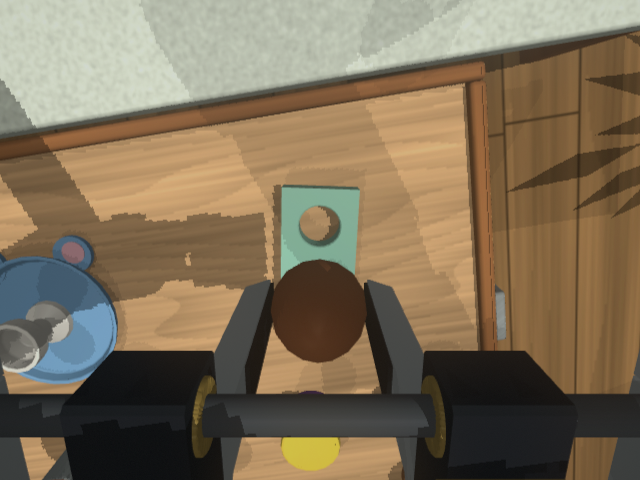

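Request:
{"name": "step_arm", "arguments": {"series": [[-1,-94,-251,0,0],[-1,-94,-251,0,0],[-1,-94,-251,0,0],[-1,-94,-251,0,0],[-1,-94,-251,0,0],[-1,-94,-251,0,0],[-1,-94,-251,0,0]]}}

```text
time: 15.35
tool_pos: [0.5374, -0.0286, 0.1695]
ee_rot: [3.141, -0.0, 2.986]
wrist_force: [-0.4, 0.6, -0.5]
width: 0.0431
```

```bash
python3 -c "
from h import *
p=look('wrist','egg eggcup','w6.png')
o=robot.get_obs();z=o['tool_pos'][2];print(o['tool_pos'])
print('egg',ray(p,319.5,310,z+.013))
for c in ('side','scene'): look(c,'eggcup egg')
plan(.538,-.0305,.058)"
```

```text
wrist egg 0.68 [ 0.5381 -0.0284  0.156 ] [319.9, 287.5]
wrist egg 0.49 [0.5589 0.2172 0.0057] [605.0, 200.7]
wrist eggcup 0.92 [ 0.5409 -0.0301  0.0032] [317.3, 223.4]
[ 0.5375 -0.0285  0.1696]
egg [ 0.5378 -0.0287  0.1826]
side eggcup 0.97 [ 0.539  -0.0335  0.005 ] [310.1, 287.6]
side egg 0.89 [ 0.535  -0.0316  0.1532] [307.0, 220.2]
scene eggcup 0.69 [ 0.5379 -0.0276  0.0033] [297.5, 243.4]
scene egg 0.61 [ 0.6801 -0.0112 -0.0027] [291.8, 309.7]
scene egg 0.55 [ 0.5416 -0.0292  0.1527] [292.5, 201.4]
row [ -0.5  -0.7 111.5] 0.0 | j [-0.1608  0.0711  1.4591  0.0001  1.6113 -1.5746] w 0.043
```

View pics/w6.png

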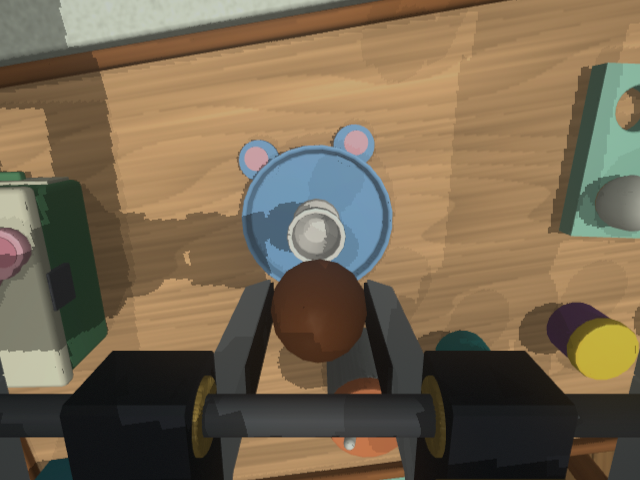

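```bash
python3 -c "
from h import *
p=snap('wrist');x=ray(p,316.5,235,.054);print(x, 'plate',ray(p,317.5,217,.012))
plan(x[0],x[1],.058)"
```

```text
[ 0.5378 -0.0315  0.054 ] plate [ 0.5335 -0.0301  0.012 ]
row [ -0.5  -1.6 111.5] 0.0 | j [-0.161   0.0711  1.4591  0.0001  1.6113 -1.5746] w 0.0428
```

Request:
{"name": "step_arm", "arguments": {"series": [[-1,-0.5,-2,50,0],[-1,-0.5,-2,85,0],[-1,-0.5,-2,100,0],[-1,-0.5,-2,105,0],[-1,-0.5,-2,109,0],[-1,-0.5,-2,112,0],[-1,-0.5,-2,112,0],[-1,-0.5,-2,112,0]]}}

```text
time: 16.85
tool_pos: [0.5387, -0.0321, 0.0588]
ee_rot: [3.141, 0.002, 2.984]
wrist_force: [-0.5, 1.5, 4.3]
width: 0.0425
```

```bash
python3 -c "
from h import *
p=look('side','eggcup egg',k=1)
cv2.imwrite('pics/s7.png',cv2.resize(cv2.cvtColor(p['pixels'][190:350,220:420],cv2.COLOR_RGB2BGR),None,fx=3,fy=3))
o=robot.get_obs();print(o['tool_pos'],o['wrist_force'])"
```

```text
side eggcup 0.9 [ 0.5379 -0.0335  0.0021] [309.6, 289.1]
side egg 0.84 [ 0.5384 -0.0345  0.0454] [310.1, 271.0]
[ 0.5386 -0.0321  0.0587] [-0.2416  1.9842  4.6394]
```

View pics/s7.png

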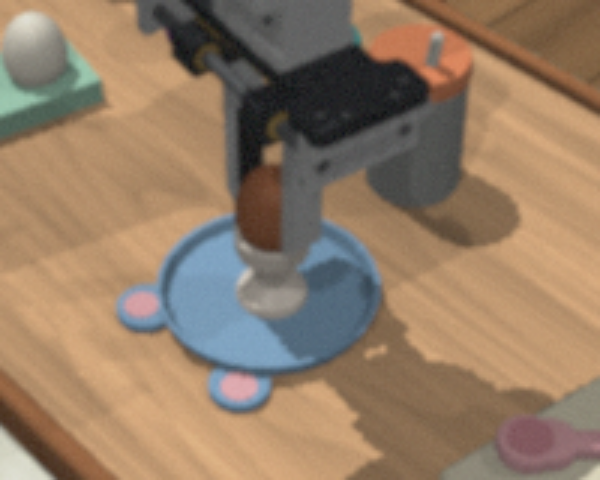

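The egg is in the cup's mouth and pressing lightly (about 4 N). I'm releasing it and going on to the straw cup.

Request:
{"name": "step_arm", "arguments": {"series": [[0.3,0,0,0,0],[0.3,0,0,0,0],[0.3,0,0,0,0],[0.3,0,0,-20,0],[0.3,0,0,-60,0],[0.3,0,0,-120,0],[0.3,0,0,-150,0],[0.6,-137,18,-150,81],[0.6,-137,18,-150,81],[0.6,-137,18,-150,81],[0.6,-137,18,-150,81],[0.6,-137,18,-150,81],[0.6,-137,18,-150,81],[0.6,-137,18,-150,81],[0.6,-137,18,-150,81],[0.6,-137,18,-150,81],[0.6,-137,18,-150,81],[0.6,-137,18,-150,81]]}}

```text
time: 19.25
tool_pos: [0.6759, -0.036, 0.2073]
ee_rot: [-3.141, -0.0, 1.571]
wrist_force: [-0.1, -0.2, -0.3]
width: 0.0754
```

```bash
python3 -c "
from h import *
p=look('wrist','strawcup','w8.png',k=1)
q=look('side','strawcup eggcup egg lunchbox',k=1)
look('scene','strawcup eggcup egg lunchbox',k=1)
im=np.hstack([p['pixels'][:,100:500],q['pixels'][120:440,200:520].repeat(1,0)[:,:].copy() if 0 else cv2.resize(q['pixels'][180:420,220:420],(400,480))])
cv2.imwrite('pics/c8.png',cv2.cvtColor(im,cv2.COLOR_RGB2BGR))
plan(.676,-.014,.041,90)"
```

```text
wrist strawcup 0.77 [ 0.6756 -0.0148 -0.0013] [317.6, 188.2]
side strawcup 0.7 [ 0.6689 -0.016  -0.0034] [354.6, 252.5]
side eggcup 0.85 [ 0.5391 -0.0301  0.0052] [308.8, 286.4]
side egg 0.97 [ 0.5353 -0.0327  0.044 ] [308.1, 271.9]
side lunchbox 0.71 [ 0.5353 -0.2868 -0.0015] [425.4, 382.6]
scene strawcup 0.7 [ 0.6791 -0.0115 -0.0008] [291.7, 308.8]
scene eggcup 0.71 [ 0.5396 -0.0293  0.0006] [296.6, 244.6]
scene egg 0.74 [ 0.5429 -0.0324  0.0436] [293.7, 234.6]
scene lunchbox 0.77 [ 0.5374 -0.2903  0.0026] [174.5, 225.6]
row [ 22.    0.1 166.5] -0.0 | j [-0.1369  0.3757  1.0201  0.0001  1.7457 -0.1364] w 0.0752
```

View pics/c8.png

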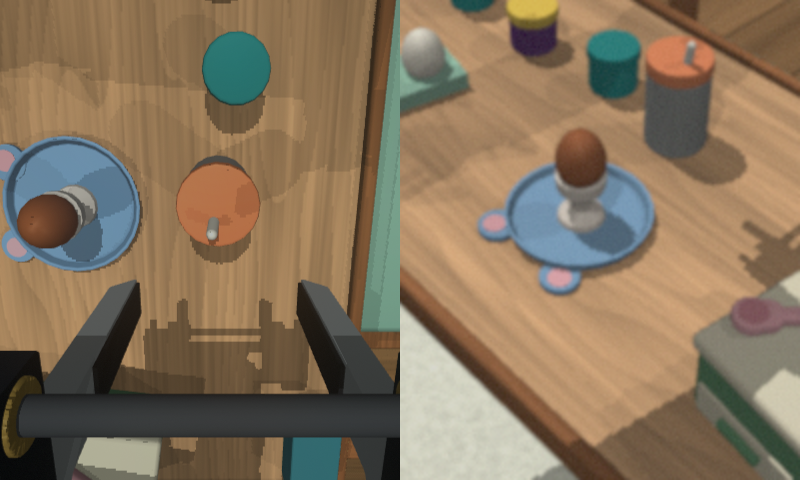

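```bash
python3 -c "
from h import *
p=snap('wrist');x=ray(p,318,205,.098);print(x)
plan(x[0],x[1],.043,90)"
```

```text
[ 0.6761 -0.0122  0.098 ]
row [ 23.7   0.2 164.5] -0.0 | j [-0.1369  0.3757  1.0201  0.0001  1.7457 -0.1365] w 0.075
```

Request:
{"name": "step_arm", "arguments": {"series": [[1,23,0,0,0],[1,23,0,60,0],[1,23,0,110,0],[1,23,0,150,0],[1,23,0,165,0],[1,23,0,165,0],[1,23,0,165,0],[-1,23,0,165,0],[-1,23,0,165,0],[-1,23,0,165,0],[-1,23,0,165,0],[-1,23,0,165,0],[-1,23,0,150,0],[-1,23,0,105,0],[-1,23,0,105,0],[-1,23,0,105,0]]}}

```text
time: 21.9
tool_pos: [0.6755, -0.0129, 0.1018]
ee_rot: [-3.141, -0.0, 1.57]
wrist_force: [0.2, 0.6, -2.0]
width: 0.0617
```

```bash
python3 -c "
from h import *
look('side','strawcup',k=1)
look('scene','strawcup',k=1)
p=look('wrist','strawcup',k=1)
o=robot.get_obs();print(o['tool_pos'],o['wrist_force'])
plan(.538,-.161,.044,90)"
```

```text
side strawcup 0.72 [0.5584 0.217  0.0088] [232.8, 216.3]
scene strawcup 0.85 [ 0.6799 -0.0114  0.0527] [290.0, 297.4]
wrist strawcup 0.77 [ 0.6759 -0.016   0.0574] [319.8, 272.1]
[ 0.6752 -0.0129  0.1008] [-0.4573 -0.6801 -1.7524]
row [-148.2 -136.9   57.1] -0.0 | j [-0.1031  0.4049  1.1923  0.0001  1.5471 -0.1025] w 0.0617
```

Request:
{"name": "step_arm", "arguments": {"series": [[-1,-148,-60,0,0],[-1,-148,-60,0,0],[-1,-148,-137,0,0],[-1,-148,-137,0,0],[-1,-148,-137,0,0],[-1,-148,-137,30,0],[-1,-148,-137,50,0],[-1,-148,-137,57,0],[-1,-148,-137,59.5,0],[-1,-148,-137,59.5,0],[-1,-148,-137,59.5,0],[0.7,-148,-137,59.5,0],[0.7,-148,-137,59.5,0],[0.7,-148,-137,59.5,0],[0.7,-148,-137,40,0],[0.7,-148,-137,-20,0],[0.7,-148,-137,-80,0],[0.7,-148,-137,-110,0],[0.7,-148,-137,-110,0]]}}

```text
time: 24.58
tool_pos: [0.5404, -0.1615, 0.2161]
ee_rot: [3.135, 0.003, 1.57]
wrist_force: [-1.0, 0.7, 0.2]
width: 0.0799
```

```bash
python3 -c "
from h import *
look('side','strawcup spoon lunchbox',k=1)
look('scene','strawcup spoon lunchbox',k=1)
p=look('wrist','strawcup','w9.png',k=1)
print(robot.get_obs()['tool_pos'])
plan(.55,-.285,.25,0)
plan(.55,-.285,.25,180)"
```

```text
side strawcup 0.65 [ 0.5333 -0.1632 -0.0002] [362.6, 334.3]
side spoon 0.84 [ 0.5465 -0.2769  0.0769] [432.5, 340.0]
side lunchbox 0.96 [ 0.5343 -0.2869 -0.0011] [425.1, 382.9]
scene strawcup 0.88 [ 0.5411 -0.1599 -0.0026] [234.8, 237.1]
scene spoon 0.86 [ 0.5443 -0.2757  0.078 ] [170.1, 208.3]
scene lunchbox 0.86 [ 0.5395 -0.2928 -0.0014] [173.6, 227.3]
wrist strawcup 0.94 [ 0.5381 -0.1629 -0.0004] [318.3, 211.8]
[ 0.5385 -0.1608  0.2115]
row [-124.2   11.5  -38.6] 90.0 | j [-0.3911  0.1143  1.3294  0.0001  1.6995 -0.3905] w 0.0805
row [-124.2   11.5  -38.6] -90.0 | j [-0.3911  0.1143  1.3294  0.0001  1.6995 -0.3905] w 0.0805
```

```bash
python3 -c "
from h import *
plan(.567,-.294,.22,140)"
```

```text
row [-133.2   28.5   -8.6] -50.0 | j [-0.3911  0.1143  1.3294  0.0001  1.6995 -0.3905] w 0.0805
```

Request:
{"name": "step_arm", "arguments": {"series": [[-0.3,-133,28,-9,-50],[-0.3,-133,28,-9,-50],[-0.3,-133,28,-9,-50],[-0.3,-133,28,-9,-50],[-0.3,-133,28,-9,-50],[-0.3,-133,28,-9,-50],[-0.3,-133,28,-9,-50],[-0.3,-133,28,-9,-50]]}}

```text
time: 26.08
tool_pos: [0.5668, -0.2938, 0.2214]
ee_rot: [3.141, -0.0, 2.442]
wrist_force: [0.0, -0.9, -0.4]
width: 0.0333
```

```bash
python3 -c "
from h import *
p=look('wrist','spoon lunchbox strawcup','w10.png',k=1)
print(robot.get_obs()['tool_pos'],proj(p,np.array([.567,-.294,.088])))
"
```

```text
wrist spoon 0.57 [ 0.5457 -0.2784  0.0784] [316.1, 194.0]
wrist lunchbox 0.91 [ 0.537  -0.2885  0.0023] [302.8, 181.2]
wrist strawcup 0.69 [ 0.5398 -0.1635 -0.0006] [406.1, 97.0]
[ 0.5667 -0.2939  0.2215] [318.3, 228.8]
```

View pics/w10.png

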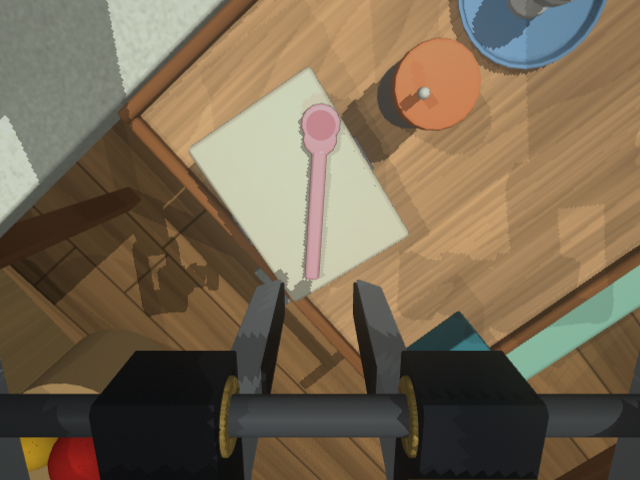

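The spoon lies mark up. Its bowl mark is at (321,124), its handle end at (313,279), and the lid's corners are visible.

```bash
python3 -c "
from h import *
p=snap('wrist')
a=ray(p,321,104,.088);b=ray(p,313,279,.088);m=ray(p,321,124,.088);print(a,b,m,np.linalg.norm(a-b))
d=(b-a)/np.linalg.norm(a-b);yaw=np.degrees(np.arctan2(d[1],d[0]));o=(a+b)/2;print('spoon',o,yaw)
c=np.array([ray(p,*q,.078) for q in ((311,68),(189,149),(408,236),(297,300))]);print(c,c.mean(0))
g=o+.025*d;print(g)
plan(g[0],g[1],.081,yaw+180)"
```

```text
[ 0.4961 -0.2319  0.088 ] [ 0.5969 -0.3249  0.088 ] [ 0.5069 -0.2409  0.088 ] 0.1371833534239873
spoon [ 0.5465 -0.2784  0.088 ] -42.672028506721
[[ 0.4716 -0.221   0.078 ]
 [ 0.4552 -0.3315  0.078 ]
 [ 0.6214 -0.2429  0.078 ]
 [ 0.6057 -0.3506  0.078 ]] [ 0.5385 -0.2865  0.078 ]
[ 0.5649 -0.2953  0.088 ]
row [  0.5  -2.3 140.5] 2.6 | j [-0.5672  0.2848  1.1095  0.0001  1.7472 -1.4391] w 0.033
```

Request:
{"name": "step_arm", "arguments": {"series": [[-0.3,0.5,-2,50,2.6],[-0.3,0.5,-2,100,2.6],[-0.3,0.5,-2,130,2.6],[-0.3,0.5,-2,140,2.6],[-0.3,0.5,-2,140,2.6],[-0.3,0.5,-2,140,2.6],[-1,0.5,-2,140,2.6],[-1,0.5,-2,140,2.6],[-1,0.5,-2,140,2.6],[-1,0.5,-2,140,2.6],[-1,0.5,-2,140,2.6],[-1,0.5,-2,120,2.6],[-1,0.5,-2,60,2.6],[-1,0.5,-2,0,2.6],[-1,0.5,-2,0,2.6],[-1,0.5,-2,0,2.6]]}}

```text
time: 28.32
tool_pos: [0.565, -0.2951, 0.2217]
ee_rot: [3.141, 0.0, 2.398]
wrist_force: [1.1, -0.2, -0.7]
width: 0.0115
```

```bash
python3 -c "
from h import *
p=look('wrist','spoon','w11.png',k=1)
look('side','spoon',k=1);look('scene','spoon',k=1)
o=robot.get_obs();print(o['tool_pos'],o['ee_rot'],o['width'])
plan(.537+.025,-.031+.086,.2,180)
"
```

```text
wrist spoon 0.71 [ 0.5472 -0.2755  0.2187] [323.7, 242.2]
side spoon 0.77 [ 0.5472 -0.2791  0.2167] [450.9, 266.6]
scene spoon 0.64 [ 0.5438 -0.2788  0.2165] [145.6, 160.4]
[ 0.5645 -0.2948  0.2195] [-3.1411 -0.0034  2.3975] 0.011402372959116433
row [238.7 255.6  20.2] -42.6 | j [-0.5703  0.2841  1.1142  0.0001  1.7467 -1.397 ] w 0.0114
```

View pics/w11.png

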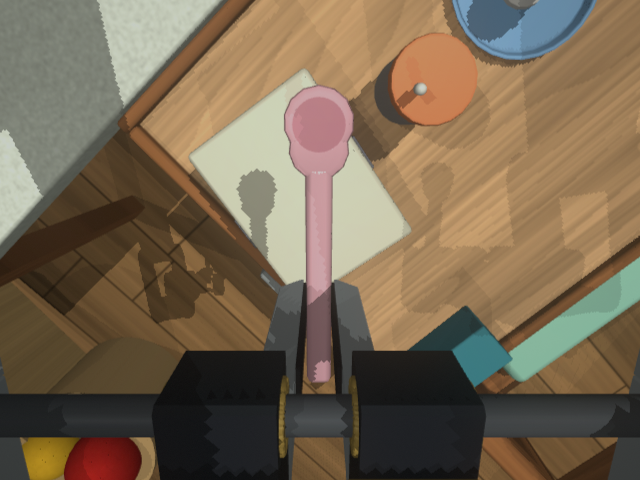

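```bash
python3 -c "
from h import *
p=snap('wrist');z=robot.get_obs()['tool_pos'][2]+.0075
a=ray(p,319,86,z);b=ray(p,319,381,z);m=ray(p,319,125,z)
d=b-a;print(np.linalg.norm(d),np.degrees(np.arctan2(d[1],d[0])),np.degrees(robot.get_obs()['ee_rot'][2])-180)
o=robot.get_obs()['tool_pos'];u=d/np.linalg.norm(d);print('origin along from tool',((a+b)/2-o)@u,(m-o)@u,((a+b)/2-o))
"
```

```text
0.1347988343715143 -42.578645614401395 -42.629758780731976
origin along from tool -0.0266644619949936 -0.07916711702748358 [-0.0196  0.0181  0.0075]
```

Request:
{"name": "step_arm", "arguments": {"series": [[-1,239,256,0,-42.6],[-1,239,256,0,-42.6],[-1,239,256,0,-42.6],[-1,239,256,0,-42.6],[-1,239,256,0,-42.6],[-1,239,256,0,-42.6],[-1,239,256,0,-42.6],[-1,239,256,0,-42.6],[-1,239,256,50,-42.6],[-1,239,256,100,-42.6],[-1,239,256,150,-42.6],[-1,239,256,180,-42.6],[-1,239,256,180,-42.6],[-1,239,256,180,-42.6],[-1,239,256,180,-42.6]]}}

```text
time: 30.55
tool_pos: [0.5644, 0.0546, 0.0439]
ee_rot: [3.142, 0.004, 3.14]
wrist_force: [0.7, 0.1, 0.2]
width: 0.0117
```

```bash
python3 -c "
from h import *
p=look('wrist','spoon','w12.png',k=1)
look('side','spoon plate',k=1);look('scene','spoon plate',k=1)
o=robot.get_obs();print(o['tool_pos'],o['ee_rot'],o['width'])
plan(.5625,.055,.003,180)
"
```

```text
wrist spoon 0.69 [0.5439 0.0572 0.0392] [325.0, 253.5]
side spoon 0.64 [0.5407 0.0554 0.0393] [277.0, 247.4]
side plate 0.86 [ 0.5372 -0.0277  0.0016] [307.1, 287.7]
scene spoon 0.57 [0.5368 0.055  0.0368] [338.1, 240.0]
scene plate 0.61 [ 0.5349 -0.0335 -0.0008] [295.1, 242.7]
[0.5627 0.0552 0.0417] [3.1415 0.0003 3.1413] 0.01128256875640093
row [ 0.2 -0.2 38.7] -0.0 | j [-0.0025  0.2092  1.5649  0.0001  1.3673 -1.573 ] w 0.0113
```

View pics/w12.png

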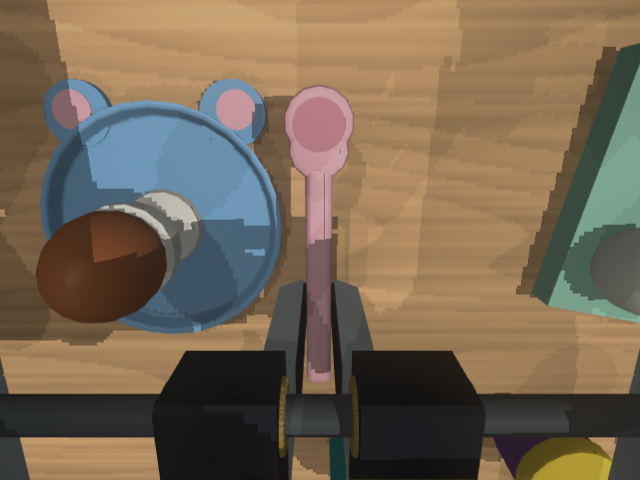

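Request:
{"name": "step_arm", "arguments": {"series": [[-1,0,0,20,0],[-1,0,0,32,0],[-1,0,0,37,0],[-1,0,0,39,0],[-1,0,0,39,0],[-1,0,0,39,0],[-0.57,0,0,39,0],[-0.57,0,0,39,0],[-0.57,0,0,39,0],[-0.57,0,0,20,0],[-0.57,0,0,-40,0],[-0.57,0,0,-100,0],[-0.57,0,0,-160,0],[-0.57,0,0,-160,0],[-0.57,0,0,-160,0]]}}

```text
time: 32.83
tool_pos: [0.5624, 0.055, 0.2019]
ee_rot: [-3.142, 0.001, 3.141]
wrist_force: [0.6, -0.0, -1.1]
width: 0.0205
```

```bash
python3 -c "
from h import *
p=look('wrist','spoon plate eggcup','w13.png',k=1)
look('side','spoon',k=1);look('scene','spoon pot',k=3)
o=robot.get_obs();print(o['tool_pos'],o['ee_rot'],o['width'])
im=p['pixels'];hsv=cv2.cvtColor(im,cv2.COLOR_RGB2HSV)
m=((hsv[...,0]>165)|(hsv[...,0]<3))&(hsv[...,1]>50)&(hsv[...,2]>110)
n,l,s,c=cv2.connectedComponentsWithStats(m.astype(np.uint8))
for i in np.argsort(-s[1:,4])[:4]+1: print(s[i],c[i])
plan(.675,.194,.2,90)
"
```

```text
wrist spoon 0.57 [0.5386 0.0544 0.0025] [317.9, 186.4]
wrist eggcup 0.68 [ 0.5404 -0.0295 -0.0011] [229.3, 187.8]
side spoon 0.76 [0.5385 0.0546 0.0017] [277.2, 263.7]
scene spoon 0.87 [0.5362 0.0541 0.0013] [337.2, 248.8]
scene pot 0.94 [ 0.6753  0.195  -0.0033] [401.0, 324.5]
scene pot 0.84 [0.6908 0.0894 0.0015] [343.7, 322.5]
scene pot 0.58 [ 0.6802  0.3047 -0.0021] [460.9, 336.2]
[0.5624 0.0551 0.2007] [ 3.1415 -0.0013  3.1411] 0.020290144292581594
[ 303  106   32  151 2109] [317.9014 171.6339]
[260 108  22  22 369] [270.2846 118.1518]
[165 108  22  21 335] [175.3701 117.7552]
[563 392  11   2  22] [568.  392.5]
row [-112.6  139.     0.6] 90.0 | j [-0.0027  0.1228  1.3412  0.0001  1.6789 -1.573 ] w 0.0203
```

View pics/w13.png

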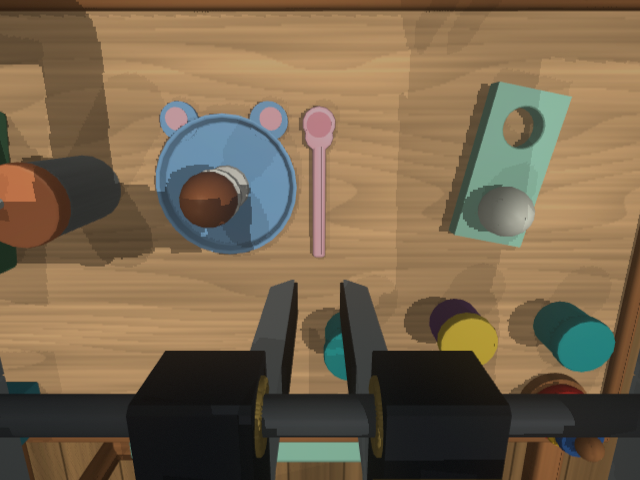

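The spoon lies straight and clear of the plate; both are centred near row 182. Next is the purple pot.

Request:
{"name": "step_arm", "arguments": {"series": [[1,-113,139,0,90],[1,-113,139,0,90],[1,-113,139,0,90],[1,-113,139,0,90],[1,-113,139,0,90],[1,-113,139,0,90],[1,-113,139,0,90],[1,-113,139,0,90],[1,-113,139,0,90],[1,-113,139,0,90],[1,-113,139,0,90],[1,-113,139,0,90]]}}

```text
time: 34.78
tool_pos: [0.6757, 0.194, 0.2014]
ee_rot: [-3.142, -0.0, 1.571]
wrist_force: [-0.3, -0.1, 0.2]
width: 0.0938
```

```bash
python3 -c "
from h import *
p=look('wrist','pot',k=2)
hsv=cv2.cvtColor(p['pixels'],cv2.COLOR_RGB2HSV)
m=(abs(hsv[...,0].astype(int)-27)<5)&(hsv[...,1]>140)&(hsv[...,2]>90);m[340:]=0
n,l,s,c=cv2.connectedComponentsWithStats(m.astype(np.uint8))
i=np.argmax(s[1:,4])+1;print(s[i],c[i]);x=ray(p,*c[i],.05);print(x)
plan(x[0],x[1],.021,90)
"
```

```text
wrist pot 0.89 [ 0.6797  0.1902 -0.0045] [321.9, 214.3]
wrist pot 0.74 [ 0.6832  0.3051 -0.0011] [326.3, 88.0]
[ 289  192   63   62 3051] [319.7594 222.414 ]
[0.6774 0.1949 0.05  ]
row [  0.9   1.7 180.5] -0.0 | j [0.199  0.4392 0.9464 0.0001 1.7561 0.1992] w 0.0943
```

Request:
{"name": "step_arm", "arguments": {"series": [[1,1,1.5,60,0],[1,1,1.5,120,0],[1,1,1.5,165,0],[1,1,1.5,180,0],[1,1,1.5,180,0],[1,1,1.5,180,0],[-1,1,1.5,180,0],[-1,1,1.5,180,0],[-1,1,1.5,180,0],[-1,1,1.5,180,0],[-1,1,1.5,180,0],[-1,1,1.5,180,0],[-1,1,1.5,160,0],[-1,1,1.5,100,0],[-1,1,1.5,40,0],[-1,1,1.5,0,0],[-1,1,1.5,0,0],[-1,1,1.5,0,0]]}}

```text
time: 37.12
tool_pos: [0.6766, 0.1949, 0.2002]
ee_rot: [-3.14, 0.0, 1.57]
wrist_force: [0.0, -0.5, -2.2]
width: 0.053
```

```bash
python3 -c "
from h import *
p=look('wrist','pot',k=1)
look('scene','pot',k=3)
o=robot.get_obs();print(o['tool_pos'],o['wrist_force'])
plan(.5385,-.287,.1,90)
"
```

```text
wrist pot 0.86 [0.6775 0.1911 0.1756] [319.2, 284.9]
scene pot 0.85 [ 0.6819  0.2992 -0.0007] [458.0, 336.4]
scene pot 0.74 [0.6902 0.0903 0.0037] [344.3, 321.8]
scene pot 0.58 [0.6745 0.1917 0.1782] [416.2, 280.3]
[0.6762 0.1948 0.1983] [ 0.2834 -0.6823 -1.3177]
row [-481.8 -136.9   99.5] -0.0 | j [0.1999 0.4454 0.9439 0.0001 1.7574 0.2005] w 0.0534
```

Request:
{"name": "step_arm", "arguments": {"series": [[-1,-481,-137,0,0],[-1,-481,-137,0,0],[-1,-481,-137,0,0],[-1,-481,-137,0,0],[-1,-481,-137,0,0],[-1,-481,-137,0,0],[-1,-481,-137,0,0],[-1,-481,-137,0,0],[-1,-481,-137,0,0],[-1,-481,-137,0,0],[-1,-481,-137,50,0],[-1,-481,-137,80,0],[-1,-481,-137,94,0],[-1,-481,-137,99,0],[-1,-481,-137,101.5,0],[-1,-481,-137,101.5,0],[-1,-481,-137,101.5,0]]}}

```text
time: 39.45
tool_pos: [0.5405, -0.2863, 0.1011]
ee_rot: [3.14, 0.001, 1.57]
wrist_force: [-0.5, 0.2, -1.0]
width: 0.0536
```

```bash
python3 -c "
from h import *
o=robot.get_obs();print(o['tool_pos'],o['wrist_force'],o['width'])
look('scene','pot lunchbox',k=3);look('side','pot lunchbox',k=3)
"
```

```text
[ 0.5405 -0.2863  0.1011] [-0.5399  0.175  -0.9901] 0.05359108790740394
scene pot 0.84 [0.6845 0.3026 0.0015] [460.2, 337.6]
scene pot 0.69 [0.688  0.0891 0.0022] [343.7, 320.9]
scene pot 0.58 [ 0.5427 -0.2898  0.075 ] [163.9, 207.6]
scene lunchbox 0.83 [ 0.5399 -0.2901 -0.0005] [174.6, 227.4]
side pot 0.9 [0.6918 0.0879 0.0001] [325.3, 221.0]
side pot 0.82 [ 0.6776  0.3    -0.0027] [254.8, 181.6]
side pot 0.74 [0.5198 0.2215 0.0025] [215.9, 225.8]
side lunchbox 0.89 [ 0.5377 -0.2832 -0.0031] [424.4, 380.8]
```

Request:
{"name": "step_arm", "arguments": {"series": [[-1,0,0,0,0],[-1,0,0,0,0]]}}

```text
time: 40.0
tool_pos: [0.5399, -0.2859, 0.0999]
ee_rot: [3.142, -0.0, 1.57]
wrist_force: [-0.3, -0.7, -0.6]
width: 0.0533
```

Request:
{"name": "step_arm", "arguments": {"series": [[-1,0,0,1.5,0],[-1,0,0,2.5,0],[-1,0,0,2.5,0],[-1,0,0,2.5,0]]}}

```text
time: 40.5
tool_pos: [0.5401, -0.286, 0.0994]
ee_rot: [3.14, 0.001, 1.57]
wrist_force: [-2.2, 1.7, 6.1]
width: 0.053
```

Contact (6 N), so I'm releasing and backing off.

Request:
{"name": "step_arm", "arguments": {"series": [[-1,0,0,-1,0],[0.6,0,0,-1,0],[0.6,0,0,-1,0],[0.6,0,0,-1,0],[0.6,0,0,-20,0],[0.6,0,0,-70,0],[0.6,0,0,-130,0],[0.6,-10,-150,-180,0],[0.6,-10,-150,-180,0],[0.6,-10,-150,-180,0],[0.6,-10,-150,-180,0],[0.6,-10,-150,-180,0]]}}

```text
time: 42.0
tool_pos: [0.3906, -0.2958, 0.2778]
ee_rot: [3.14, 0.0, 1.57]
wrist_force: [0.7, -0.5, -0.8]
width: 0.0756
```

```bash
python3 -c "
from h import *
p=look('scene','pot lunchbox strawcup eggcup egg spoon plate white_egg','s14.png',k=1)
q=look('side','pot lunchbox strawcup eggcup egg spoon plate','d14.png',k=1)
w=look('wrist','pot lunchbox',k=2)
im=np.hstack([cv2.resize(p['pixels'][150:380,80:480],(800,460))[:, :],][:1])
im=np.vstack([cv2.resize(p['pixels'][160:380,100:500],(545,300)),cv2.resize(q['pixels'][140:440,100:645],(545,300))])
cv2.imwrite('pics/c14.png',cv2.cvtColor(im,cv2.COLOR_RGB2BGR));print(robot.get_obs()['tool_pos'])
cv2.imwrite('pics/w14.png',cv2.cvtColor(w['pixels'],cv2.COLOR_RGB2BGR))
"
```

```text
scene pot 0.87 [ 0.5368 -0.2908  0.075 ] [164.4, 205.1]
scene lunchbox 0.8 [ 0.537  -0.2893  0.0015] [175.2, 225.8]
scene strawcup 0.76 [ 0.5433 -0.1649 -0.0012] [232.1, 237.3]
scene eggcup 0.75 [ 0.541  -0.0267  0.0043] [297.6, 244.4]
scene egg 0.77 [ 0.5409 -0.034   0.0441] [293.1, 233.5]
scene spoon 0.78 [ 0.5354  0.0555 -0.0012] [337.9, 249.2]
scene plate 0.82 [ 0.532  -0.0318  0.0026] [296.1, 240.8]
scene white_egg 0.78 [0.5542 0.2185 0.0055] [418.3, 267.4]
side pot 0.7 [ 0.5421 -0.2866  0.0812] [436.7, 343.8]
side lunchbox 0.96 [ 0.5353 -0.2815 -0.0037] [422.4, 381.3]
side strawcup 0.84 [ 0.5335 -0.1638 -0.0014] [363.0, 335.0]
side eggcup 0.63 [ 0.5421 -0.0333  0.0011] [311.3, 288.3]
side egg 0.76 [ 0.5369 -0.0308  0.0435] [308.0, 271.1]
side spoon 0.68 [0.5388 0.0512 0.0006] [278.6, 265.0]
side plate 0.6 [ 0.5389 -0.0312 -0.0005] [309.2, 289.2]
wrist pot 0.89 [ 0.5385 -0.2915  0.0712] [471.5, 205.9]
wrist lunchbox 0.65 [ 0.5364 -0.2864 -0.0002] [447.1, 189.4]
[ 0.3899 -0.2958  0.2775]
```

View pics/c14.png

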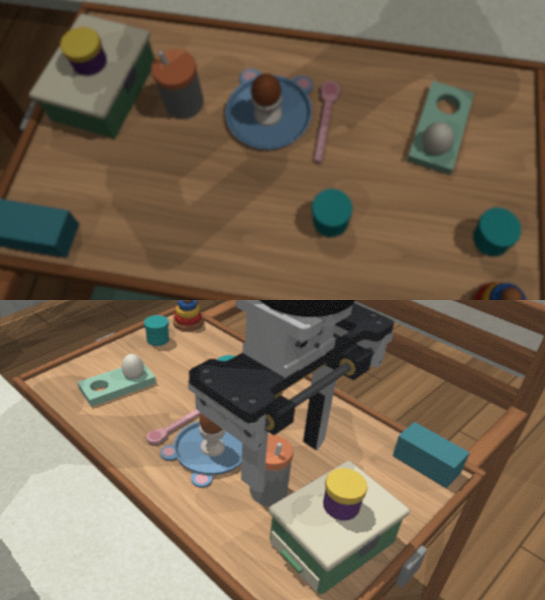

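Everything stands as asked and the arm is clear, so I'm handing in.

```bash
python3 -c "
from h import *
print(robot.close_job(), robot.get_obs()['time'])"
```

```text
the job is handed in; nothing more can be done
the job is handed in; nothing more can be done
```

The breakfast is laid in the order asked, and the job was handed in at about 42 s with the gripper open, empty and clear of everything.

The final camera checks gave these positions, with the plate's centre at about (0.537, -0.031):

| Thing | Position (x, y), m | Check |
|---|---|---|
| Egg cup | (0.541, -0.030) | A few mm from the plate's centre, with the brown egg upright in it |
| Straw cup | (0.538, -0.164) | About 4 mm nearer the lunch box than the midpoint at y = -0.160 |
| Spoon | (0.537, 0.054) | Level with the plate's middle, mark up, handle pointing at the chair, about 15 mm clear of the plate |
| Purple pot | (0.539, -0.289) | Standing on the lunch box lid, 2–3 mm from its centre |

The white egg stayed in its rack and the turquoise look-alikes were not moved.

None of these checks failed. The cameras differed from one another by up to about 10 mm, most on the straw cup's x, and by 4–7 mm on most of the rest. The egg cup and egg readings differed by a few mm, but the pictures show the egg seated.

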